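# Make up the lamp kit and the camera kit

### The arm

A 6-joint arm with a two-finger parallel gripper is mounted at the origin on the work surface. World frame = base frame: x ahead of the robot, y to its left, z up, the work surface at z = 0. Lengths are in m, angles in degrees, forces in N, time in s.
With the tool pointing down it reaches from about 0.25 to 0.725 m from the base axis. Payload 9.7 kg.
Tool frame: the origin (TCP) lies midway between the tips of the shut fingers; the grasp point (between the pads) lies 19 mm behind it; z points along the fingers, y is the line along which they close (so a half turn about z gives the same grasp; the last joint's range is limited). The gripper opens to 85 mm and grips with 20 to 120 N. Pads are 22 mm wide; open, the fingers measure 114 mm over their backs; the gripper's body (76 mm by 85 mm) begins 54 mm behind the grasp point. The pads swing forward as they close: fully open they stand 13 mm farther back than shut.
Start: joints at [70.474, 4.979, 10.078, 95.1, 0, 90], TCP at [0.184, 0.518, 0.231] pointing down, gripper open.
Joint ranges: [-179.16, 179.16], [-48.56, 103.87], [-65.8, 70.77], [-126.05, 130.52], [-82.76, 87.17], [-180, 180]. Speed limits (degrees/s): [127.2, 127.2, 147.25, 180, 180, 180].

### API

Orientations are given as [roll, pitch, yaw] about the fixed x, y, z axes, in that order (R = Rz(yaw) Ry(pitch) Rx(roll)).
In Python, from workcell import bot gives the robot as it stands.
- The arm moves only by the shell command python3 -m crank 'ROWS' [FORCE]. ROWS is JSON, a list of rows, each an object with "gripper": the finger opening in mm, from 0 to 85.4; "travel": the shift along the tool's x, y, z in mm, a list of three; "twist": the turn, a rotation vector about the tool's x, y, z in rad, a list of three. In form: [{"gripper": gripper, "travel": [tx, ty, tz], "twist": [rx, ry, rz]}, ...]. A call has 1 to 12 rows; each row shifts and turns the commanded pose from where the row before left it, along the tool's axes as they then stand; what a row does not reach is not made up. A row lasts 1/8 s, in which the tool goes at most 62.5 mm and 10.7 degrees, less where a joint would pass 70% of its speed; a pose out of reach is approached as far as the arm can. A call is refused whole if a number of a shift passes 62.5 or a number of a turn 0.188, either way. A call with a gripper value outside its range is refused whole. The fingers move at their own pace and stop on an object; FORCE is the grip in N (left out, the last holds). Time passes only in rows, so rows that do not move let the fingers close. It gives the time, the measured TCP pose, the force, the opening and the grip force at its end, in the units of the state.
- bot.get_obs(): the state, without advancing time (a new reading comes with each control period).
- bot.camera(name): name is "scene" or "side" or "wrist"; returns the picture (400x640x3 uint8, red, green, blue); there is no depth.
- bot.calibration(name): a dict with "vfov" (degrees; the focal length in pixels is half the picture's height over the tangent of half this angle, whatever the lens; pixels are square), "cx", "cy" (the principal point, pixels), "camera_from_world" (4x4, takes a point from world to camera coordinates). Camera axes: x right, y down, z forward; pixel columns grow to the right and rows downward; lengths in m; the calibration is good to about 2 mm. A picture is of the moment at which its call begins: read the wrist's pose just before it. calibration takes no time and is no camera call; for the wrist camera it gives the pose at the moment of the call.
- bot.job_done(): hands the job in; it is judged then, once.
The state is a dict: "time": time; "q": joint angles; "qd": joint speeds; "joint_efforts": joint torques, N m; "ee_pos": TCP position; "tcp_rot": TCP orientation; "wrist_force": force on the tool from outside, world axes, zero at the start; "torque": the same for the moment, N m; "opening": finger opening in m; "grasp_force": force on a finger pad.
Only numpy, scipy, OpenCV 4.12 (cv2) and the standard library are available. Lean on these libraries where they do the work, as an engineer would, in place of code of your own. Each camera call takes 0.05 s, during which the arm holds its last target. There are 200 camera calls.

### The job

Make up the two workshop kits from the stock on the table, standing every part upright and fully down in the cut-out of the cardboard tray that is cut to its size. The two-cut-out tray is the lamp kit: the turned wooden lamp holder, and the full (heavy) canister as counterweight; the three-cut-out tray is the camera kit: the plywood viewfinder block, the black lens barrel, and the empty (light) canister as film tub. The canisters look alike, so feel which is heavy; leave the tape roll and the glue jar where they are.

Things in the scene. Friction and masses are not known exactly. Their poses are not given: they have to be found in the camera images.
- canister_1_mid (a point): one of two identical-looking upright cardboard canisters with metal ends, diameter 44, height 66; the point is its centre (33 above its foot), z along its axis. One of the two is empty (about 50 g), the other is full of steel shot (about 420 g); which is which shows only in the weight when it is lifted
- canister_2_mid (a point): one of two identical-looking upright cardboard canisters with metal ends, diameter 44, height 66; the point is its centre (33 above its foot), z along its axis. One of the two is empty (about 50 g), the other is full of steel shot (about 420 g); which is which shows only in the weight when it is lifted
- lamp_holder_mid (a point): turned wooden lamp holder standing upright: round foot of diameter 62, 22 high, with a neck of diameter 34 above it, 58 high in all; the point is on its axis 29 above its foot; about 120 g. Grip it by the neck (22 to 58 above its foot)
- viewfinder_mid (a point): plywood viewfinder block with a black peep-hole in its sides, 70 along its x, 36 along its y, 56 high; the point is its centre, 28 above its foot; about 90 g
- lens_barrel_mid (a point): black plastic lens barrel standing upright, a cylinder of diameter 28, height 56, with a glass disc on top; the point is its centre, 28 above its foot; about 60 g
- lamp_tray: lamp kit tray: flat corrugated-cardboard tray with two square cut-outs in a row, 190 x 105, 12 high. Grey floors of the cut-outs 4 above the table, so each cut-out is 8 deep. Origin: centre of the underside (on the table); x along the 190 side, z up; it is stuck to the table. Cut-outs, centres in the tray's frame: 78 square for the lamp holder at x -40, y 0; 60 square for the full canister at x +47, y 0. The sides of the cut-outs are parallel to the tray's
- camera_tray: camera kit tray: flat corrugated-cardboard tray with three cut-outs, 190 x 150, 12 high. Grey floors of the cut-outs 4 above the table, so each cut-out is 8 deep. Origin: centre of the underside (on the table); x along the 190 side, z up; it is stuck to the table. Cut-outs, centres in the tray's frame: 86 (along x) by 52 (along y) for the viewfinder block at x 0, y -37; 60 square for the empty canister at x -40, y +37; 44 square for the lens barrel at x +45, y +37
- tape_roll_mid (a point): bystander: roll of paper tape lying flat, diameter 50, 20 high; the point is its centre. Stays where it is
- glue_jar_mid (a point): bystander: small white glue jar with a red cap, diameter 38, 40 high; the point is its centre. Stays where it is

How it is judged (in metres and radians):
At the end, for the whole second after the job is handed in: Every part stands in its own cut-out of its own kit tray (heavy canister in the lamp tray, light one in the camera tray): within 12 mm of the cut-out's centre along each tray axis, foot within 4 mm of the cut-out's floor, upright within 0.1 rad, at rest (x of lamp_holder_mid in the frame of lamp_tray between -0.052 and -0.028 m and y of lamp_holder_mid in the frame of lamp_tray between -0.012 and 0.012 m and z of lamp_holder_mid in the frame of lamp_tray between 0.029 and 0.037 m and angle between each of lamp_holder_mid, viewfinder_mid, lens_barrel_mid's own z axis and vertical below 0.1 rad and linear speed of each of lamp_holder, viewfinder, lens_barrel below 0.02 m/s and x of viewfinder_mid in the frame of camera_tray between -0.012 and 0.012 m and y of viewfinder_mid in the frame of camera_tray between -0.049 and -0.025 m and z of viewfinder_mid in the frame of camera_tray between 0.028 and 0.036 m and x of lens_barrel_mid in the frame of camera_tray between 0.033 and 0.057 m and y of lens_barrel_mid in the frame of camera_tray between 0.025 and 0.049 m and z of lens_barrel_mid in the frame of camera_tray between 0.028 and 0.036 m and (((x of canister_1_mid in the frame of lamp_tray between 0.035 and 0.059 m and y of canister_1_mid in the frame of lamp_tray between -0.012 and 0.012 m and z of canister_1_mid in the frame of lamp_tray between 0.033 and 0.041 m and angle between canister_1_mid's own z axis and vertical below 0.1 rad and linear speed of canister_1 below 0.02 m/s) and contact force between canister_1 and lamp_tray above 2 N and (x of canister_2_mid in the frame of camera_tray between -0.052 and -0.028 m and y of canister_2_mid in the frame of camera_tray between 0.025 and 0.049 m and z of canister_2_mid in the frame of camera_tray between 0.033 and 0.041 m and angle between canister_2_mid's own z axis and vertical below 0.1 rad and linear speed of canister_2 below 0.02 m/s) and contact force between canister_2 and camera_tray below 2 N) or ((x of canister_2_mid in the frame of lamp_tray between 0.035 and 0.059 m and y of canister_2_mid in the frame of lamp_tray between -0.012 and 0.012 m and z of canister_2_mid in the frame of lamp_tray between 0.033 and 0.041 m and angle between canister_2_mid's own z axis and vertical below 0.1 rad and linear speed of canister_2 below 0.02 m/s) and contact force between canister_2 and lamp_tray above 2 N and (x of canister_1_mid in the frame of camera_tray between -0.052 and -0.028 m and y of canister_1_mid in the frame of camera_tray between 0.025 and 0.049 m and z of canister_1_mid in the frame of camera_tray between 0.033 and 0.041 m and angle between canister_1_mid's own z axis and vertical below 0.1 rad and linear speed of canister_1 below 0.02 m/s) and contact force between canister_1 and camera_tray below 2 N))); the robot touches nothing.
It fails at once if the tape roll is pushed more than 30 mm from its place (distance of tape_roll_mid from where it was at the start of the episode above 0.03 m).
It fails at once if the glue jar is pushed more than 30 mm from its place (distance of glue_jar_mid from where it was at the start of the episode above 0.03 m).
It also fails if it takes over 136 s, if anything falls off the work surface, if the arm or the gripper's body presses on something with over 40 N, if the wrist force passes 120 N, or if a joint passes its speed limit or range.

## Working session

There is one attempt and no reset: what is moved stays moved. The work goes in short steps, Python scripts to look and compute and a shell command to move; the robot and the scene stay as the last step left them, time stands still between calls to the robot, and variables do not carry over. Pictures are saved under pics/ and viewed, at most 14 in all, crops included, and the job is handed in when it is done.

```bash
ls; mkdir -p pics; python3 - <<'E'
from workcell import bot
import cv2
o=bot.get_obs();print(o)
for n in("scene","side"):
    im=bot.camera(n);cv2.imwrite(f"pics/{n}0.png",im[:,:,::-1]);c=bot.calibration(n);print(n,c)
E
```

```text
pics
{'time': 0.0, 'q': array([7.04730910e+01, 5.01009086e+00, 1.00336773e+01, 9.50999931e+01,
       8.64915271e-04, 8.99996563e+01]), 'qd': array([ 0.09859052, -0.00835783, -0.06970015,  0.0167698 , -0.02603614,
       -0.03165413]), 'joint_efforts': array([-1.90510662e-03, -5.20386636e+01,  4.64803720e+01,  1.65054621e-02,
       -9.36851006e-05,  1.57128216e-05]), 'ee_pos': array([0.18375343, 0.51814307, 0.2305858 ]), 'tcp_rot': array([-1.79923593e+02, -8.65372902e-04,  1.60473434e+02]), 'wrist_force': array([-0.893738  , -0.70864174,  0.1542643 ]), 'torque': array([-0.01737611,  0.05840254,  0.0331432 ]), 'grasp_force': 0.0, 'opening': 0.08509172711696175}
scene {'vfov': 55.28281635116016, 'cx': 320.26083862642685, 'cy': 199.6344852782581, 'camera_from_world': array([[ 0.67376291,  0.73888275, -0.00978897, -0.37669471],
       [ 0.46192368, -0.43147902, -0.77488861, -0.22270883],
       [-0.57677556,  0.51756945, -0.632022  ,  1.30775322],
       [ 0.        ,  0.        ,  0.        ,  1.        ]])}
side {'vfov': 55.332616254185474, 'cx': 317.5307325688054, 'cy': 197.65655314468512, 'camera_from_world': array([[ 0.72708046, -0.68622055, -0.02133941, -0.40559302],
       [-0.4905255 , -0.49748415, -0.71546786,  0.32650225],
       [ 0.48035273,  0.53067022, -0.69831968,  0.77672399],
       [ 0.        ,  0.        ,  0.        ,  1.        ]])}
```

View pics/scene0.png

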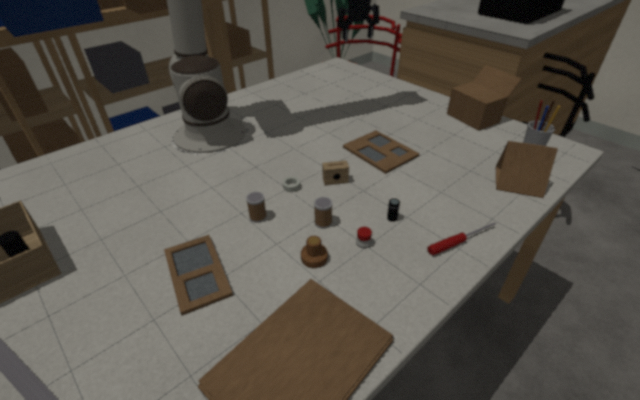

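View pics/side0.png

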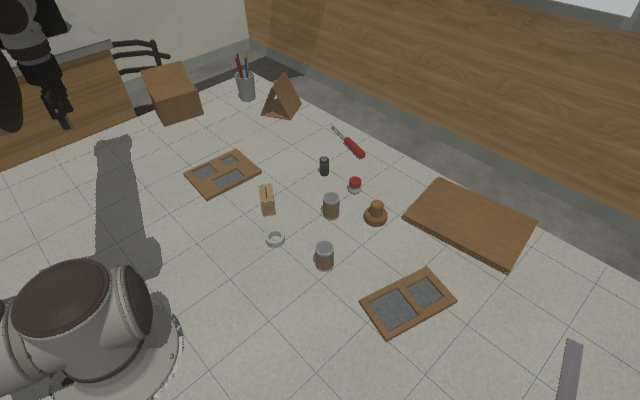

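Side view: canisters' tops at (324,247) and (331,199), lamp neck (377,205), viewfinder (267,191), lens (324,159), tape (275,239), jar (355,181), lamp tray around (408,302), camera tray around (223,174). The scene view shows the same layout.

```bash
cat > h.py <<'E'
from workcell import bot
import numpy as np, cv2
def cast(c,px,z):
    f=200/np.tan(np.radians(c["vfov"]/2)); M=np.array(c["camera_from_world"]);R,t=M[:3,:3],M[:3,3]
    o=-R.T@t; p=np.atleast_2d(np.array(px,float))
    d=np.c_[(p[:,0]-c["cx"])/f,(p[:,1]-c["cy"])/f,np.ones(len(p))]@R
    return o+d*((z-o[2])/d[:,2])[:,None]
E
python3 - <<'E'
from h import *
np.set_printoptions(precision=3,suppress=True)
S={"side":dict(canA=[(324,246,.066)],canB=[(331,199,.066)],lamp=[(377,204,.058)],view=[(267,190,.056)],lens=[(324,158,.056)],tape=[(275,237,.02)],jar=[(355,181,.04)],
 lt=[(359,301,.012),(430,267,.012),(457,299,.012),(387,336,.012)],ct=[(184,174,.012),(236,150,.012),(262,170,.012),(209,197,.012)]),
"scene":dict(canA=[(256,198,.066)],canB=[(322,203,.066)],lamp=[(314,241,.058)],view=[(334,167,.056)],lens=[(394,202,.056)],tape=[(291,183,.02)],jar=[(364,233,.04)],
 lt=[(166,246,.012),(209,237,.012),(231,291,.012),(184,308,.012)],ct=[(344,148,.012),(377,132,.012),(418,153,.012),(384,168,.012)])}
for n,d in S.items():
    c=bot.calibration(n)
    for k,v in d.items():
        P=np.vstack([cast(c,x[:2],x[2]) for x in v]); print(n,k,P[:,:2].tolist() if 0 else P[:,:2].round(3).tolist(), P[:,:2].mean(0) if len(P)>1 else "", np.hypot(*(np.roll(P,-1,0)-P)[:,:2].T).round(3) if len(P)>1 else "")
E
python3 -m crank '[{"gripper":85,"travel":[0,0,0],"twist":[0,0,0]}]'
```

```text
side canA [[0.464, -0.123]]  
side canB [[0.586, -0.024]]  
side lamp [[0.664, -0.115]]  
side view [[0.493, 0.131]]  
side lens [[0.701, 0.122]]  
side tape [[0.421, 0.012]]  
side jar [[0.705, -0.001]]  
side lt [[0.442, -0.257], [0.63, -0.313], [0.601, -0.404], [0.424, -0.351]] [ 0.524 -0.331] [0.196 0.095 0.185 0.096]
side ct [[0.381, 0.409], [0.565, 0.396], [0.563, 0.255], [0.382, 0.266]] [0.473 0.331] [0.184 0.142 0.182 0.142]
scene canA [[0.466, -0.126]]  
scene canB [[0.59, -0.022]]  
scene lamp [[0.666, -0.115]]  
scene view [[0.49, 0.115]]  
scene lens [[0.698, 0.117]]  
scene tape [[0.427, 0.011]]  
scene jar [[0.711, -0.003]]  
scene lt [[0.41, -0.347], [0.452, -0.259], [0.623, -0.305], [0.595, -0.396]] [ 0.52  -0.327] [0.098 0.177 0.094 0.191]
scene ct [[0.389, 0.257], [0.393, 0.411], [0.566, 0.403], [0.548, 0.264]] [0.474 0.334] [0.153 0.174 0.141 0.159]
time: 0.22
ee_pos: [0.1838, 0.5182, 0.2309]
tcp_rot: [-180.0, -0.0, 160.5]
wrist_force: [-0.7, 0.4, -0.5]
opening: 0.0845
grasp_force: 0.0
```

```bash
cat >> h.py <<'E'
from scipy.spatial.transform import Rotation as Ro
np.set_printoptions(precision=4,suppress=True)
def go(x,y,z,yaw=None):
    "print shift (mm) in the tool axes standing after the turn, and the turn about tool z (rad)"
    o=bot.get_obs(); e=o["tcp_rot"]; R=Ro.from_euler("xyz",e,degrees=True)
    tw=0 if yaw is None else -np.radians((yaw-e[2]+180)%360-180)
    t=Ro.from_euler("xyz",[180,0,e[2]],degrees=True)*Ro.from_rotvec([0,0,tw])
    d=t.inv().apply(np.array([x,y,z])-o["ee_pos"])*1000
    print("turn",round(tw,3),"shift",d.round(1),"len",np.linalg.norm(d).round())
E
python3 -c "
from h import *
go(.46,.2,.30,176)"
```

```text
turn -0.271 shift [-297.7 -298.2  -69.1] len 427.0
```

```bash
python3 -m crank '[{"gripper":85,"travel":[0,0,0],"twist":[0,0,-0.136]},{"gripper":85,"travel":[0,0,0],"twist":[0,0,-0.135]},{"gripper":85,"travel":[-30,-30,-7],"twist":[0,0,0]},{"gripper":85,"travel":[-30,-30,-7],"twist":[0,0,0]},{"gripper":85,"travel":[-30,-30,-7],"twist":[0,0,0]},{"gripper":85,"travel":[-30,-30,-7],"twist":[0,0,0]},{"gripper":85,"travel":[-30,-30,-7],"twist":[0,0,0]},{"gripper":85,"travel":[-30,-30,-7],"twist":[0,0,0]},{"gripper":85,"travel":[-30,-30,-7],"twist":[0,0,0]},{"gripper":85,"travel":[-30,-30,-7],"twist":[0,0,0]},{"gripper":85,"travel":[-30,-30,-7],"twist":[0,0,0]},{"gripper":85,"travel":[-28,-28,-6],"twist":[0,0,0]}]'
python3 -m crank '[{"gripper":85,"travel":[0,0,0],"twist":[0,0,0]},{"gripper":85,"travel":[0,0,0],"twist":[0,0,0]}]'
python3 - <<'E'
from h import *
c=bot.calibration("wrist");im=bot.camera("wrist");cv2.imwrite("pics/w1.png",im[:,:,::-1]);np.save("w1.npy",c);print(c)
E
```

```text
time: 1.72
ee_pos: [0.4611, 0.199, 0.3005]
tcp_rot: [180.0, 0.0, 176.0]
wrist_force: [0.5, 0.4, 0.1]
opening: 0.085
grasp_force: 0.0
time: 1.98
ee_pos: [0.4601, 0.2004, 0.3001]
tcp_rot: [180.0, -0.0, 176.0]
wrist_force: [0.6, -0.2, -0.5]
opening: 0.0849
grasp_force: 0.0
{'vfov': 62.783635973980736, 'cx': 321.38564832747176, 'cy': 202.31795307078553, 'camera_from_world': array([[ 0.0708,  0.9975, -0.0001, -0.2328],
       [ 0.9616, -0.0682,  0.2657, -0.481 ],
       [ 0.265 , -0.0189, -0.9641,  0.3262],
       [ 0.    ,  0.    ,  0.    ,  1.    ]])}
```

View pics/w1.png

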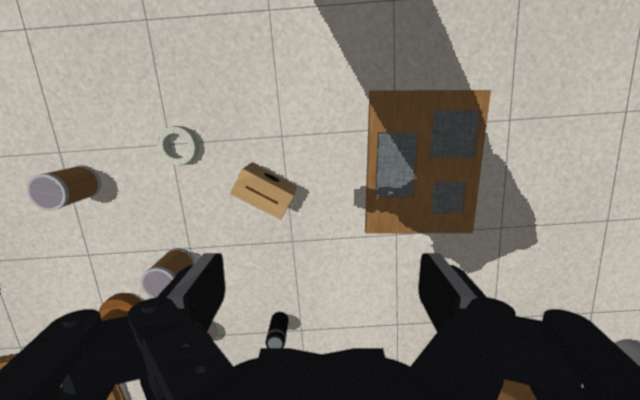

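Wrist view: camera tray corners (370,90),(490,91),(473,234),(365,233), viewfinder near (264,190) tilted, tape (179,145), lens top (275,342), canister tops (47,190),(158,280).

```bash
python3 - <<'E'
from h import *
im=cv2.imread("pics/w1.png");c=np.load("w1.npy",allow_pickle=True).item()
cv2.imwrite("pics/crop1.png",cv2.resize(im[150:230,215:315],None,fx=7,fy=7,interpolation=cv2.INTER_CUBIC))
g=cv2.cvtColor(im,cv2.COLOR_BGR2GRAY)
k=cv2.cornerSubPix(g,np.float32([[370,90],[490,91],[473,234],[365,233]]).reshape(-1,1,2),(5,5),(-1,-1),(3,30,.01)).reshape(-1,2)
P=cast(c,k,.012)[:,:2];print(k,P,P.mean(0),np.hypot(*(np.roll(P,-1,0)-P).T))
for a,b in((0,3),(1,2)):print(np.degrees(np.arctan2(*(P[b]-P[a])[::-1])))
hsv=cv2.cvtColor(im,cv2.COLOR_BGR2HSV)
m=((hsv[...,1]>70)&(hsv[...,2]>110)).astype(np.uint8)[150:230,215:315]
n,l,s,ce=cv2.connectedComponentsWithStats(m);i=1+s[1:,4].argmax();print(s[i],ce[i])
q=cv2.findContours((l==i).astype(np.uint8),0,1)[0][0];print(cv2.approxPolyDP(q,2,True).reshape(-1,2)+[215,150])
E
```

```text
[[370.      90.    ]
 [490.5209  89.6332]
 [472.3687 232.2625]
 [364.8495 233.4694]] [[0.3705 0.2677]
 [0.3807 0.4173]
 [0.569  0.4044]
 [0.5602 0.2546]] [0.4701 0.336 ] [0.1499 0.1888 0.1501 0.1901]
-3.972015947467208
-3.9002512530580415
[  16   19   63   50 1550] [46.3819 43.5981]
[[242 169]
 [231 193]
 [280 218]
 [293 196]]
```

View pics/crop1.png

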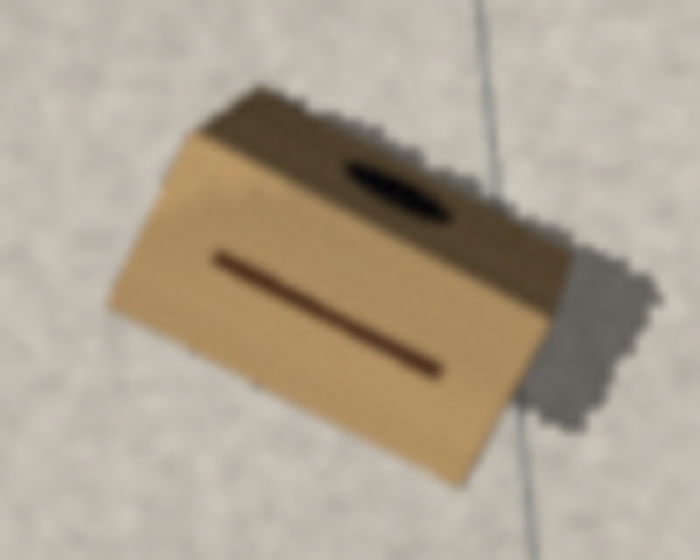

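Top corners of the viewfinder: (242.9,169), (293.9,195.4), (281.1,219.7), (230.7,193.3).

```bash
python3 - <<'E'
from h import *
c=np.load("w1.npy",allow_pickle=True).item()
P=cast(c,[(242.9,169),(293.9,195.4),(281.1,219.7),(230.7,193.3)],.056)[:,:2];print(P,P.mean(0),np.hypot(*(np.roll(P,-1,0)-P).T))
a=[np.degrees(np.arctan2(*(P[j]-P[i])[::-1])) for i,j in((0,1),(3,2))];print(a)
print(cast(c,[(47,190),(158,280)],.066),cast(c,(275,342),.056))
m=P.mean(0);yaw=np.mean(a)
go(*m,.12,yaw);go(*m,.12,yaw+180)
# target of viewfinder etc.
def tray(o,yaw,x,y):
    y0=np.radians(yaw);return np.array(o)+[x*np.cos(y0)-y*np.sin(y0),x*np.sin(y0)+y*np.cos(y0)]
for p in((0,-.037),(-.04,.037),(.045,.037)):print("slot",p,tray((.4701,.336),-3.94,*p))
E
```

```text
[[0.4511 0.1078]
 [0.4877 0.1653]
 [0.5175 0.1466]
 [0.4796 0.0891]] [0.484  0.1272] [0.0681 0.0352 0.0689 0.0341]
[np.float64(57.56031012798332), np.float64(56.62689071293246)]
[[ 0.4581 -0.1233  0.066 ]
 [ 0.5837 -0.0167  0.066 ]] [[0.6944 0.1197 0.056 ]]
turn 2.076 shift [-48.6  60.1 180.1] len 196.0
turn -1.066 shift [ 48.6 -60.1 180.1] len 196.0
slot (0, -0.037) [0.4676 0.2991]
slot (-0.04, 0.037) [0.4327 0.3757]
slot (0.045, 0.037) [0.5175 0.3698]
```

```bash
python3 -m crank '[{"gripper":85,"travel":[0,0,30],"twist":[0,0,-0.178]},{"gripper":85,"travel":[0,0,30],"twist":[0,0,-0.178]},{"gripper":85,"travel":[0,0,30],"twist":[0,0,-0.178]},{"gripper":85,"travel":[0,0,30],"twist":[0,0,-0.178]},{"gripper":85,"travel":[0,0,30],"twist":[0,0,-0.177]},{"gripper":85,"travel":[0,0,30],"twist":[0,0,-0.177]},{"gripper":85,"travel":[24,-30,0],"twist":[0,0,0]},{"gripper":85,"travel":[24,-30,0],"twist":[0,0,0]},{"gripper":85,"travel":[0,0,0],"twist":[0,0,0]}]'
python3 -c "
from h import *
go(.484,.1272,.022,237.1)"
```

```text
time: 3.15
ee_pos: [0.4845, 0.1267, 0.1202]
tcp_rot: [180.0, -0.0, -123.0]
wrist_force: [0.5, 0.8, 0.9]
opening: 0.0851
grasp_force: 0.0
turn -0.001 shift [-0.2  0.7 98.2] len 98.0
```

```bash
python3 -m crank '[{"gripper":85,"travel":[0,0,30],"twist":[0,0,0]},{"gripper":85,"travel":[0,0,30],"twist":[0,0,0]},{"gripper":85,"travel":[0,0,25],"twist":[0,0,0]},{"gripper":85,"travel":[0,0,13],"twist":[0,0,0]},{"gripper":85,"travel":[0,0,0],"twist":[0,0,0]},{"gripper":30,"travel":[0,0,0],"twist":[0,0,0]},{"gripper":30,"travel":[0,0,0],"twist":[0,0,0]},{"gripper":30,"travel":[0,0,0],"twist":[0,0,0]},{"gripper":30,"travel":[0,0,0],"twist":[0,0,0]},{"gripper":30,"travel":[0,0,0],"twist":[0,0,0]},{"gripper":30,"travel":[0,0,-20],"twist":[0,0,0]},{"gripper":30,"travel":[0,0,-40],"twist":[0,0,0]}]' 40
python3 -c "
from h import *
go(.4676,.2991,.1,176.06)"
```

```text
time: 4.65
ee_pos: [0.4833, 0.127, 0.0813]
tcp_rot: [179.9, -0.2, -122.9]
wrist_force: [1.2, 0.2, -0.5]
opening: 0.0358
grasp_force: 40.6
turn 1.065 shift [ 27.5 170.6 -18.7] len 174.0
```

```bash
python3 -m crank '[{"gripper":30,"travel":[0,0,-4],"twist":[0,0,0.178]},{"gripper":30,"travel":[0,0,-4],"twist":[0,0,0.178]},{"gripper":30,"travel":[0,0,-4],"twist":[0,0,0.178]},{"gripper":30,"travel":[0,0,-4],"twist":[0,0,0.177]},{"gripper":30,"travel":[0,0,-3],"twist":[0,0,0.177]},{"gripper":30,"travel":[0,0,0],"twist":[0,0,0.177]},{"gripper":30,"travel":[5,34,0],"twist":[0,0,0]},{"gripper":30,"travel":[5,34,0],"twist":[0,0,0]},{"gripper":30,"travel":[6,34,0],"twist":[0,0,0]},{"gripper":30,"travel":[6,34,0],"twist":[0,0,0]},{"gripper":30,"travel":[5,34,0],"twist":[0,0,0]},{"gripper":30,"travel":[0,0,0],"twist":[0,0,0]}]'
python3 -c "
from h import *
go(.4676,.2991,.027,176.06)"
```

```text
time: 6.15
ee_pos: [0.4688, 0.3004, 0.1007]
tcp_rot: [-180.0, -0.0, 176.2]
wrist_force: [-0.2, -0.9, -0.8]
opening: 0.0352
grasp_force: 40.7
turn 0.002 shift [ 1.1 -1.4 73.7] len 74.0
```

```bash
python3 -m crank '[{"gripper":30,"travel":[1,-1,30],"twist":[0,0,0]},{"gripper":30,"travel":[0,0,25],"twist":[0,0,0]},{"gripper":30,"travel":[0,0,12],"twist":[0,0,0]},{"gripper":30,"travel":[0,0,7],"twist":[0,0,0]},{"gripper":30,"travel":[0,0,0],"twist":[0,0,0]},{"gripper":30,"travel":[0,0,0],"twist":[0,0,0]}]'
```

```text
time: 6.9
ee_pos: [0.4687, 0.298, 0.028]
tcp_rot: [180.0, 0.1, 176.0]
wrist_force: [0.3, -0.7, -0.2]
opening: 0.0351
grasp_force: 40.8
```

```bash
python3 -m crank '[{"gripper":60,"travel":[0,0,0],"twist":[0,0,0]},{"gripper":60,"travel":[0,0,0],"twist":[0,0,0]},{"gripper":60,"travel":[0,0,0],"twist":[0,0,0]},{"gripper":60,"travel":[0,0,-40],"twist":[0,0,0]},{"gripper":60,"travel":[0,0,-50],"twist":[0,0,0]},{"gripper":85,"travel":[0,0,-50],"twist":[0,0,0]},{"gripper":85,"travel":[0,0,0],"twist":[0,0,0]}]'
python3 - <<'E'
from h import *
go(.70,.120,.13,176)
E
```

```text
time: 7.78
ee_pos: [0.4698, 0.2989, 0.1718]
tcp_rot: [179.8, 0.3, 176.1]
wrist_force: [-0.2, 0.2, -0.2]
opening: 0.0853
grasp_force: 0.0
turn 0.001 shift [-242.1 -162.5   41.8] len 295.0
```

```bash
python3 -m crank '[{"gripper":85,"travel":[-30,-20,0],"twist":[0,0,0]},{"gripper":85,"travel":[-40,-27,0],"twist":[0,0,0]},{"gripper":85,"travel":[-40,-27,0],"twist":[0,0,0]},{"gripper":85,"travel":[-40,-27,0],"twist":[0,0,0]},{"gripper":85,"travel":[-40,-27,0],"twist":[0,0,0]},{"gripper":85,"travel":[-30,-20,30],"twist":[0,0,0]},{"gripper":85,"travel":[-20,-14,12],"twist":[0,0,0]},{"gripper":85,"travel":[0,0,0],"twist":[0,0,0]}]'
python3 - <<'E'
from h import *
go(.697,.1195,.024,176.06)
E
```

```text
time: 8.78
ee_pos: [0.6964, 0.1184, 0.1219]
tcp_rot: [-179.9, -0.2, 176.0]
wrist_force: [0.2, 0.0, 0.6]
opening: 0.0852
grasp_force: 0.0
turn -0.002 shift [-0.5  1.2 97.9] len 98.0
```

```bash
python3 -m crank '[{"gripper":85,"travel":[0,1,30],"twist":[0,0,0]},{"gripper":85,"travel":[0,0,30],"twist":[0,0,0]},{"gripper":85,"travel":[0,0,25],"twist":[0,0,0]},{"gripper":85,"travel":[0,0,13],"twist":[0,0,0]},{"gripper":20,"travel":[0,0,0],"twist":[0,0,0]},{"gripper":20,"travel":[0,0,0],"twist":[0,0,0]},{"gripper":20,"travel":[0,0,0],"twist":[0,0,0]},{"gripper":20,"travel":[0,0,0],"twist":[0,0,0]},{"gripper":20,"travel":[0,0,0],"twist":[0,0,0]},{"gripper":20,"travel":[0,0,0],"twist":[0,0,0]},{"gripper":20,"travel":[0,0,-40],"twist":[0,0,0]},{"gripper":20,"travel":[0,0,-50],"twist":[0,0,0]}]' 40
python3 - <<'E'
from h import *
go(.5175,.3698,.115,176.06)
c=bot.calibration("wrist");im=bot.camera("wrist");cv2.imwrite("pics/w2.png",im[:,:,::-1]);np.save("w2.npy",c)
E
```

```text
time: 10.28
ee_pos: [0.6958, 0.1207, 0.117]
tcp_rot: [-180.0, -0.2, 176.1]
wrist_force: [1.3, -1.2, -0.0]
opening: 0.0269
grasp_force: 39.5
turn -0.0 shift [195.  236.3   2. ] len 306.0
```

View pics/w2.png

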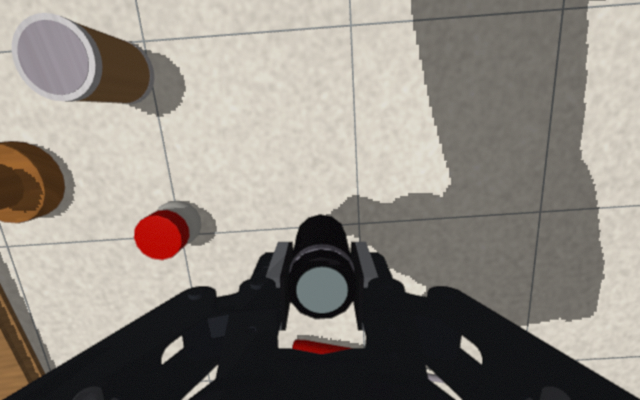

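Lens barrel held upright, glass at (322,291); canister top at (54,57), jar cap (161,234).

```bash
python3 - <<'E'
from h import *
c=np.load("w2.npy",allow_pickle=True).item()
print(cast(c,(322,291),.056+.117-.0235),cast(c,(54,57),.066),cast(c,(161,234),.04))
E
python3 -m crank '[{"gripper":20,"travel":[24,30,0],"twist":[0,0,0]},{"gripper":20,"travel":[33,40,0],"twist":[0,0,0]},{"gripper":20,"travel":[33,40,0],"twist":[0,0,0]},{"gripper":20,"travel":[33,40,0],"twist":[0,0,0]},{"gripper":20,"travel":[33,40,0],"twist":[0,0,0]},{"gripper":20,"travel":[24,30,0],"twist":[0,0,0]},{"gripper":20,"travel":[15,16,0],"twist":[0,0,0]},{"gripper":20,"travel":[0,0,0],"twist":[0,0,0]}]'
python3 - <<'E'
from h import *
go(.5175,.3698,.028,176.06)
E
```

```text
[[0.6929 0.1215 0.1495]] [[ 0.5891 -0.0178  0.066 ]] [[0.7037 0.0058 0.04  ]]
time: 11.32
ee_pos: [0.5177, 0.3704, 0.1172]
tcp_rot: [-180.0, -0.0, 176.2]
wrist_force: [-0.0, 0.2, -0.7]
opening: 0.0274
grasp_force: 39.6
turn 0.002 shift [ 0.2 -0.6 89.2] len 89.0
```

```bash
python3 -m crank '[{"gripper":20,"travel":[-2,0,30],"twist":[0,0,0]},{"gripper":20,"travel":[0,0,30],"twist":[0,0,0]},{"gripper":20,"travel":[0,0,18],"twist":[0,0,0]},{"gripper":20,"travel":[0,0,10],"twist":[0,0,0]},{"gripper":20,"travel":[0,0,0],"twist":[0,0,0]},{"gripper":20,"travel":[0,0,0],"twist":[0,0,0]}]'
```

```text
time: 12.08
ee_pos: [0.5216, 0.369, 0.0314]
tcp_rot: [180.0, 0.1, 176.0]
wrist_force: [-1.9, -4.9, 8.7]
opening: 0.027
grasp_force: 41.9
```

```bash
python3 -m crank '[{"gripper":50,"travel":[0,0,0],"twist":[0,0,0]},{"gripper":50,"travel":[0,0,0],"twist":[0,0,0]},{"gripper":50,"travel":[0,0,0],"twist":[0,0,0]},{"gripper":50,"travel":[0,0,-40],"twist":[0,0,0]},{"gripper":50,"travel":[0,0,-50],"twist":[0,0,0]},{"gripper":85,"travel":[0,0,-50],"twist":[0,0,0]},{"gripper":85,"travel":[0,0,0],"twist":[0,0,0]}]'
python3 - <<'E'
from h import *
go(.588,-.019,.14,176)
E
```

```text
time: 12.95
ee_pos: [0.5218, 0.3706, 0.1742]
tcp_rot: [179.7, 0.3, 176.1]
wrist_force: [1.0, 0.2, -0.7]
opening: 0.0835
grasp_force: 0.0
turn 0.001 shift [ -93.3 -384.    34.2] len 397.0
```

```bash
python3 -c "
from h import *
im=bot.camera('wrist');cv2.imwrite('pics/w3.png',im[:,:,::-1])"
python3 -m crank '[{"gripper":85,"travel":[-7,-30,0],"twist":[0,0,0]},{"gripper":85,"travel":[-11,-45,0],"twist":[0,0,0]},{"gripper":85,"travel":[-11,-45,0],"twist":[0,0,0]},{"gripper":85,"travel":[-11,-45,0],"twist":[0,0,0]},{"gripper":85,"travel":[-11,-45,0],"twist":[0,0,0]},{"gripper":85,"travel":[-11,-45,0],"twist":[0,0,0]},{"gripper":85,"travel":[-11,-45,0],"twist":[0,0,0]},{"gripper":85,"travel":[-10,-44,14],"twist":[0,0,0]},{"gripper":85,"travel":[-7,-25,10],"twist":[0,0,0]},{"gripper":85,"travel":[-3,-15,10],"twist":[0,0,0]},{"gripper":85,"travel":[0,0,0],"twist":[0,0,0]}]'
python3 - <<'E'
from h import *
go(.588,-.019,.03,176.06)
E
```

```text
time: 14.38
ee_pos: [0.586, -0.0203, 0.1335]
tcp_rot: [-180.0, -0.2, 176.0]
wrist_force: [-0.6, 0.6, -0.2]
opening: 0.0849
grasp_force: 0.0
turn -0.001 shift [ -1.9   1.5 103.5] len 104.0
```

View pics/w3.png

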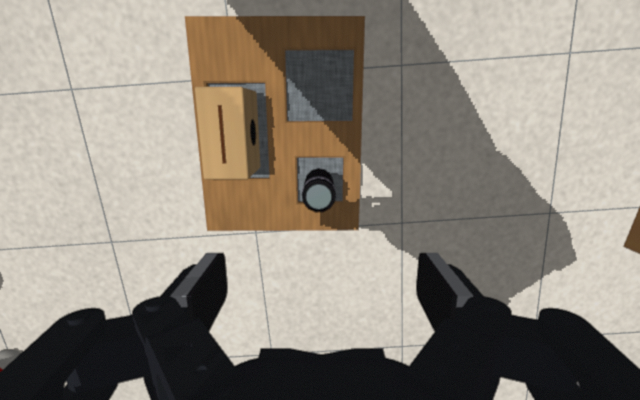

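Viewfinder sits in its cut-out (228,132) and the lens in its own (319,190).

```bash
python3 -m crank '[{"gripper":85,"travel":[-2,1,30],"twist":[0,0,0]},{"gripper":85,"travel":[0,0,35],"twist":[0,0,0]},{"gripper":85,"travel":[0,0,25],"twist":[0,0,0]},{"gripper":85,"travel":[0,0,13],"twist":[0,0,0]},{"gripper":35,"travel":[0,0,0],"twist":[0,0,0]},{"gripper":35,"travel":[0,0,0],"twist":[0,0,0]},{"gripper":35,"travel":[0,0,0],"twist":[0,0,0]},{"gripper":35,"travel":[0,0,0],"twist":[0,0,0]},{"gripper":35,"travel":[0,0,0],"twist":[0,0,0]}]' 50
python3 -m crank '[{"gripper":35,"travel":[0,0,-20],"twist":[0,0,0]},{"gripper":35,"travel":[0,0,-40],"twist":[0,0,0]},{"gripper":35,"travel":[0,0,-30],"twist":[0,0,0]},{"gripper":35,"travel":[0,0,0],"twist":[0,0,0]},{"gripper":35,"travel":[0,0,0],"twist":[0,0,0]},{"gripper":35,"travel":[0,0,0],"twist":[0,0,0]}]'
python3 - <<'E'
from h import *
f=[]
for i in range(6): bot.camera("side"); f.append(bot.get_obs()["wrist_force"])
print(np.array(f))
c=bot.calibration("wrist");im=bot.camera("wrist");cv2.imwrite("pics/w4.png",im[:,:,::-1]);np.save("w4.npy",c)
E
```

```text
time: 15.5
ee_pos: [0.5897, -0.0191, 0.0339]
tcp_rot: [180.0, 0.1, 176.1]
wrist_force: [-0.9, -0.2, 5.7]
opening: 0.043
grasp_force: 51.5
time: 16.25
ee_pos: [0.5879, -0.0191, 0.1203]
tcp_rot: [-180.0, -0.2, 176.1]
wrist_force: [-0.5, -0.0, -3.6]
opening: 0.043
grasp_force: 51.5
[[ 0.9528  0.9249 -3.7039]
 [-0.065   0.9263 -3.9288]
 [-0.0627  0.4436 -3.545 ]
 [ 0.2596 -1.698  -3.881 ]
 [ 0.1883  0.5064 -4.3362]
 [ 0.3881  0.3541 -2.7885]]
```

View pics/w4.png

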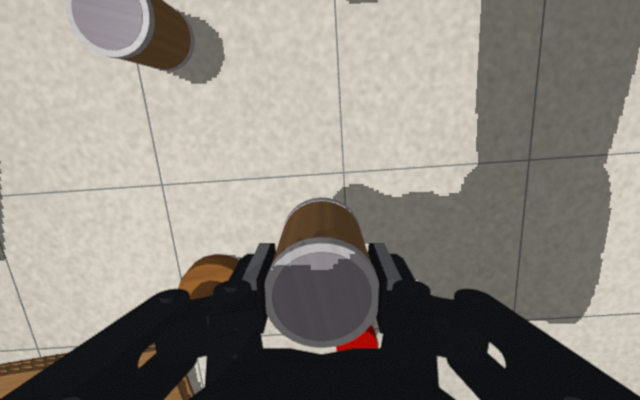

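Canister held, weighing about 3.8 N: this is the heavy one (lamp tray). The other's top is at (110,20).

```bash
python3 - <<'E'
from h import *
c=np.load("w4.npy",allow_pickle=True).item()
print(cast(c,(322,293),.066+.1203-.0339))
E
python3 -m crank '[{"gripper":35,"travel":[2,20,-20],"twist":[0,0,0.03]},{"gripper":35,"travel":[4,30,-25],"twist":[0,0,0.04]},{"gripper":35,"travel":[0,0,0],"twist":[0,0,0.04]}]' >/dev/null; python3 - <<'E'
from h import *
go(.56,-.27,.25,163.3)
E
```

```text
[[ 0.5877 -0.0184  0.1524]]
turn 0.113 shift [ -60.3 -298.2  -80.3] len 315.0
```

```bash
python3 -m crank '[{"gripper":35,"travel":[0,0,-30],"twist":[0,0,0.057]},{"gripper":35,"travel":[0,0,-30],"twist":[0,0,0.056]},{"gripper":35,"travel":[-5,-28,-10],"twist":[0,0,0]},{"gripper":35,"travel":[-8,-40,-10],"twist":[0,0,0]},{"gripper":35,"travel":[-8,-40,0],"twist":[0,0,0]},{"gripper":35,"travel":[-8,-40,0],"twist":[0,0,0]},{"gripper":35,"travel":[-8,-40,0],"twist":[0,0,0]},{"gripper":35,"travel":[-8,-40,0],"twist":[0,0,0]},{"gripper":35,"travel":[-8,-40,0],"twist":[0,0,0]},{"gripper":35,"travel":[-7,-30,0],"twist":[0,0,0]},{"gripper":35,"travel":[0,0,0],"twist":[0,0,0]},{"gripper":35,"travel":[0,0,0],"twist":[0,0,0]}]'
python3 - <<'E'
from h import *
c=bot.calibration("wrist");im=bot.camera("wrist");cv2.imwrite("pics/w5.png",im[:,:,::-1]);np.save("w5.npy",c)
E
```

```text
time: 18.48
ee_pos: [0.5589, -0.2711, 0.2472]
tcp_rot: [180.0, -0.0, 163.3]
wrist_force: [0.1, 0.8, -3.8]
opening: 0.043
grasp_force: 52.3
```

View pics/w5.png

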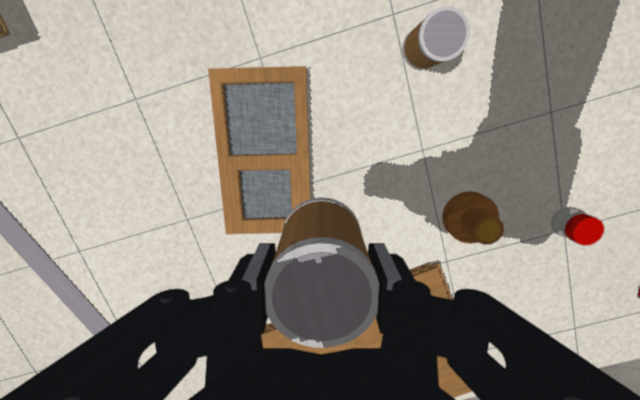

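Lamp tray corners (209,69),(308,67),(225,234), fourth hidden; light canister top (444,34), lamp neck top (488,232).

```bash
python3 - <<'E'
from h import *
im=cv2.imread("pics/w5.png");c=np.load("w5.npy",allow_pickle=True).item();g=cv2.cvtColor(im,cv2.COLOR_BGR2GRAY)
k=cv2.cornerSubPix(g,np.float32([[209,69],[308,67],[225,234]]).reshape(-1,1,2),(4,4),(-1,-1),(3,30,.01)).reshape(-1,2);print(k)
P=cast(c,k,.012)[:,:2];m=(P[1]+P[2])/2;d=P[2]-P[0];e=P[1]-P[0]
yw=np.degrees(np.arctan2(d[1],d[0]));print(P,m,np.hypot(*d),np.hypot(*e),yw,np.degrees(np.arctan2(e[1],e[0]))-90)
u=d/np.hypot(*d);a=m+.047*u;b=m-.04*u;print("can",a,"lamp",b)
print(cast(c,(444,34),.066),cast(c,(488,232),.058))
go(*a,.12,yw+180)
E
```

```text
[[207.7077  68.1703]
 [308.7038  67.7802]
 [225.4184 233.7048]]
[[ 0.4154 -0.355 ]
 [ 0.4463 -0.2511]
 [ 0.5979 -0.4055]] [ 0.5221 -0.3283] 0.1893331826368494 0.108388714628785 -15.470280120696534 -16.553350934756764
can [ 0.5674 -0.3409] lamp [ 0.4836 -0.3177]
[[ 0.4612 -0.1266  0.066 ]] [[ 0.6649 -0.1156  0.058 ]]
turn -0.021 shift [-26.8 -65.3 127.4] len 146.0
```

```bash
python3 -m crank '[{"gripper":35,"travel":[-9,-22,20],"twist":[0,0,0]},{"gripper":35,"travel":[-9,-22,30],"twist":[0,0,0]},{"gripper":35,"travel":[-9,-21,40],"twist":[0,0,0]},{"gripper":35,"travel":[0,0,30],"twist":[0,0,0]},{"gripper":35,"travel":[0,0,0],"twist":[0,0,0]},{"gripper":35,"travel":[0,0,0],"twist":[0,0,0]}]'
python3 - <<'E'
from h import *
go(.567,-.341,.037,163.5)
E
```

```text
time: 19.27
ee_pos: [0.5664, -0.3414, 0.1285]
tcp_rot: [-180.0, 0.1, 163.3]
wrist_force: [0.0, 0.4, -3.6]
opening: 0.043
grasp_force: 52.2
turn -0.003 shift [-0.4  0.6 91.5] len 91.0
```

```bash
python3 -m crank '[{"gripper":35,"travel":[0,0,25],"twist":[0,0,0]},{"gripper":35,"travel":[0,0,35],"twist":[0,0,0]},{"gripper":35,"travel":[0,0,20],"twist":[0,0,0]},{"gripper":35,"travel":[0,0,8],"twist":[0,0,0]},{"gripper":35,"travel":[0,0,3],"twist":[0,0,0]},{"gripper":35,"travel":[0,0,0],"twist":[0,0,0]},{"gripper":35,"travel":[0,0,0],"twist":[0,0,0]}]'
```

```text
time: 20.15
ee_pos: [0.5667, -0.3418, 0.038]
tcp_rot: [-180.0, 0.1, 163.3]
wrist_force: [-1.6, 0.9, 4.2]
opening: 0.0426
grasp_force: 52.8
```

```bash
python3 -m crank '[{"gripper":70,"travel":[0,0,0],"twist":[0,0,0]},{"gripper":70,"travel":[0,0,0],"twist":[0,0,0]},{"gripper":70,"travel":[0,0,0],"twist":[0,0,0]},{"gripper":70,"travel":[0,0,-40],"twist":[0,0,0]},{"gripper":85,"travel":[0,0,-50],"twist":[0,0,0]},{"gripper":85,"travel":[0,0,-20],"twist":[0,0,0]},{"gripper":85,"travel":[0,0,0],"twist":[0,0,0]}]'
python3 - <<'E'
from h import *
go(.461,-.125,.135,176)
E
```

```text
time: 21.02
ee_pos: [0.5668, -0.3419, 0.1481]
tcp_rot: [-180.0, 0.2, 163.3]
wrist_force: [0.0, -0.3, -0.6]
opening: 0.0848
grasp_force: 0.0
turn -0.222 shift [120.6 209.   13.1] len 242.0
```

```bash
python3 -m crank '[{"gripper":85,"travel":[0,0,0],"twist":[0,0,-0.111]},{"gripper":85,"travel":[0,0,0],"twist":[0,0,-0.111]},{"gripper":85,"travel":[15,27,0],"twist":[0,0,0]},{"gripper":85,"travel":[23,40,0],"twist":[0,0,0]},{"gripper":85,"travel":[23,40,0],"twist":[0,0,0]},{"gripper":85,"travel":[23,40,0],"twist":[0,0,0]},{"gripper":85,"travel":[21,37,7],"twist":[0,0,0]},{"gripper":85,"travel":[15,25,6],"twist":[0,0,0]},{"gripper":85,"travel":[0,0,0],"twist":[0,0,0]}]'
python3 - <<'E'
from h import *
go(.461,-.125,.031,176.06)
E
```

```text
time: 22.15
ee_pos: [0.4596, -0.1232, 0.1316]
tcp_rot: [180.0, -0.1, 176.1]
wrist_force: [0.6, 1.2, 0.5]
opening: 0.0854
grasp_force: 0.0
turn 0.001 shift [ -1.5  -1.7 100.6] len 101.0
```

```bash
python3 -m crank '[{"gripper":85,"travel":[-1,-2,30],"twist":[0,0,0]},{"gripper":85,"travel":[0,0,35],"twist":[0,0,0]},{"gripper":85,"travel":[0,0,25],"twist":[0,0,0]},{"gripper":85,"travel":[0,0,11],"twist":[0,0,0]},{"gripper":35,"travel":[0,0,0],"twist":[0,0,0]},{"gripper":35,"travel":[0,0,0],"twist":[0,0,0]},{"gripper":35,"travel":[0,0,0],"twist":[0,0,0]},{"gripper":35,"travel":[0,0,0],"twist":[0,0,0]},{"gripper":35,"travel":[0,0,0],"twist":[0,0,0]}]' 30
python3 -m crank '[{"gripper":35,"travel":[0,0,-20],"twist":[0,0,0]},{"gripper":35,"travel":[0,0,-40],"twist":[0,0,0]},{"gripper":35,"travel":[0,0,-40],"twist":[0,0,0]},{"gripper":35,"travel":[0,0,0],"twist":[0,0,0]},{"gripper":35,"travel":[0,0,0],"twist":[0,0,0]}]'
python3 - <<'E'
from h import *
go(.4327,.3757,.14,176.06)
E
```

```text
time: 23.28
ee_pos: [0.4626, -0.1269, 0.0335]
tcp_rot: [-180.0, 0.1, 176.0]
wrist_force: [0.6, -0.0, 5.9]
opening: 0.0432
grasp_force: 31.0
time: 23.9
ee_pos: [0.4616, -0.1266, 0.1318]
tcp_rot: [180.0, -0.0, 176.0]
wrist_force: [-0.6, -0.3, -0.8]
opening: 0.043
grasp_force: 30.7
turn -0.001 shift [ 63.3 499.1  -8.2] len 503.0
```

```bash
python3 -m crank '[{"gripper":35,"travel":[3,25,-4],"twist":[0,0,0]},{"gripper":35,"travel":[6,44,-4],"twist":[0,0,0]},{"gripper":35,"travel":[6,50,0],"twist":[0,0,0]},{"gripper":35,"travel":[6,50,0],"twist":[0,0,0]},{"gripper":35,"travel":[6,50,0],"twist":[0,0,0]},{"gripper":35,"travel":[6,50,0],"twist":[0,0,0]},{"gripper":35,"travel":[6,50,0],"twist":[0,0,0]},{"gripper":35,"travel":[6,50,0],"twist":[0,0,0]},{"gripper":35,"travel":[6,50,0],"twist":[0,0,0]},{"gripper":35,"travel":[6,45,0],"twist":[0,0,0]},{"gripper":35,"travel":[6,35,0],"twist":[0,0,0]},{"gripper":35,"travel":[0,0,0],"twist":[0,0,0]}]'
python3 - <<'E'
from h import *
c=bot.calibration("wrist");im=bot.camera("wrist");cv2.imwrite("pics/w6.png",im[:,:,::-1])
print(cast(c,(322,293),.066+.14-.0337))
go(.4327,.3757,.036,176.06)
E
```

```text
time: 25.4
ee_pos: [0.4325, 0.377, 0.1381]
tcp_rot: [-179.9, -0.1, 176.2]
wrist_force: [-0.3, -0.1, -0.7]
opening: 0.0435
grasp_force: 30.8
[[0.4294 0.3779 0.1723]]
turn 0.001 shift [  0.1  -0.  102.4] len 102.0
```

View pics/w6.png

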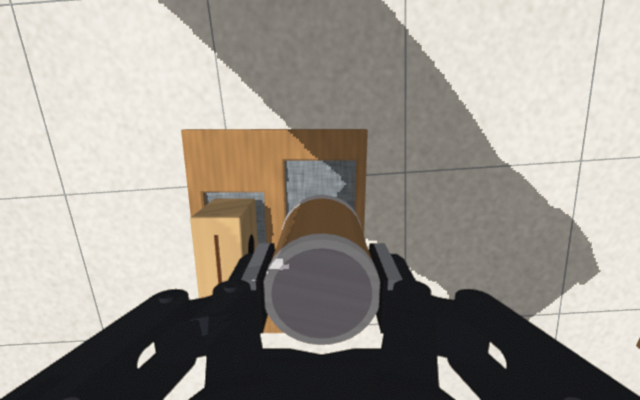

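Canister held at (322,290), above its cut-out at (320,185); it goes straight down.

```bash
python3 -m crank '[{"gripper":35,"travel":[-1,0,25],"twist":[0,0,0]},{"gripper":35,"travel":[0,0,35],"twist":[0,0,0]},{"gripper":35,"travel":[0,0,27],"twist":[0,0,0]},{"gripper":35,"travel":[0,0,10],"twist":[0,0,0]},{"gripper":35,"travel":[0,0,4],"twist":[0,0,0]},{"gripper":35,"travel":[0,0,0],"twist":[0,0,0]},{"gripper":35,"travel":[0,0,0],"twist":[0,0,0]}]'
```

```text
time: 26.32
ee_pos: [0.4352, 0.3758, 0.0404]
tcp_rot: [179.9, 0.1, 176.0]
wrist_force: [0.5, 0.2, -0.1]
opening: 0.0431
grasp_force: 30.8
```

```bash
python3 -m crank '[{"gripper":58,"travel":[0,0,0],"twist":[0,0,0]},{"gripper":58,"travel":[0,0,0],"twist":[0,0,0]},{"gripper":58,"travel":[0,0,0],"twist":[0,0,0]},{"gripper":58,"travel":[0,0,-40],"twist":[0,0,0]},{"gripper":58,"travel":[0,0,-50],"twist":[0,0,0]},{"gripper":85,"travel":[0,0,-50],"twist":[0,0,0]},{"gripper":85,"travel":[-50,-10,-10],"twist":[0,0,0]},{"gripper":85,"travel":[-50,-10,0],"twist":[0,0,0]},{"gripper":85,"travel":[0,0,0],"twist":[0,0,0]}]'
python3 - <<'E'
from h import *
c=bot.calibration("wrist");im=bot.camera("wrist");cv2.imwrite("pics/w7.png",im[:,:,::-1]);np.save("w7.npy",c)
go(.665,-.115,.14,176.06)
E
```

```text
time: 27.45
ee_pos: [0.5355, 0.3473, 0.188]
tcp_rot: [-179.9, -0.0, 175.8]
wrist_force: [-0.2, -0.1, -0.1]
opening: 0.0847
grasp_force: 0.0
turn -0.003 shift [-162.5 -452.7   48.3] len 483.0
```

View pics/w7.png

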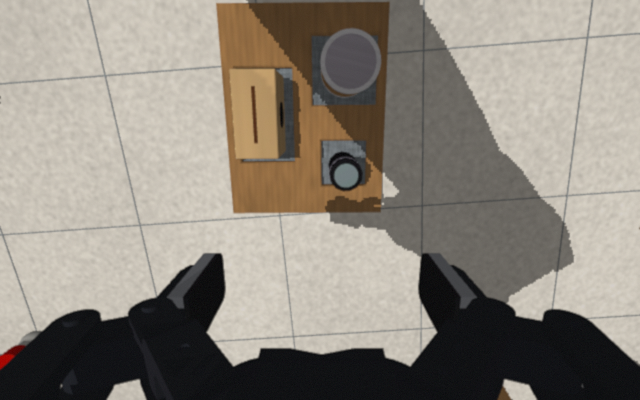

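```bash
python3 - <<'E'
from h import *
c=np.load("w7.npy",allow_pickle=True).item()
r=np.radians(-3.94);R=np.array([[np.cos(r),-np.sin(r)],[np.sin(r),np.cos(r)]])
for n,p,z in(("view",(255,113.5),.06),("can",(351,62),.07),("lens",(346,173),.06)):
    print(n,(cast(c,p,z)[0,:2]-[.4701,.336])@R)
E
python3 -m crank '[{"gripper":85,"travel":[-10,-28,0],"twist":[0,0,0]},{"gripper":85,"travel":[-17,-47,0],"twist":[0,0,0]},{"gripper":85,"travel":[-17,-47,0],"twist":[0,0,0]},{"gripper":85,"travel":[-17,-47,0],"twist":[0,0,0]},{"gripper":85,"travel":[-17,-47,0],"twist":[0,0,0]},{"gripper":85,"travel":[-17,-47,0],"twist":[0,0,0]},{"gripper":85,"travel":[-17,-47,0],"twist":[0,0,0]},{"gripper":85,"travel":[-17,-47,10],"twist":[0,0,0]},{"gripper":85,"travel":[-17,-47,20],"twist":[0,0,0]},{"gripper":85,"travel":[-10,-30,18],"twist":[0,0,0]},{"gripper":85,"travel":[-6,-18,0],"twist":[0,0,0]},{"gripper":85,"travel":[0,0,0],"twist":[0,0,0]}]'
python3 - <<'E'
from h import *
go(.665,-.1155,.027,176.06)
E
```

```text
view [-0.0024 -0.0366]
can [-0.0387  0.0383]
lens [0.0459 0.0366]
time: 29.0
ee_pos: [0.6632, -0.1137, 0.1421]
tcp_rot: [180.0, 0.0, 176.0]
wrist_force: [-1.5, -0.5, 1.0]
opening: 0.0852
grasp_force: 0.0
turn -0.002 shift [ -1.9  -1.7 115.1] len 115.0
```

All three camera parts are within 3 mm. Now the lamp holder.

```bash
python3 -m crank '[{"gripper":85,"travel":[-2,-2,30],"twist":[0,0,0]},{"gripper":85,"travel":[0,0,40],"twist":[0,0,0]},{"gripper":85,"travel":[0,0,30],"twist":[0,0,0]},{"gripper":85,"travel":[0,0,15],"twist":[0,0,0]},{"gripper":25,"travel":[0,0,0],"twist":[0,0,0]},{"gripper":25,"travel":[0,0,0],"twist":[0,0,0]},{"gripper":25,"travel":[0,0,0],"twist":[0,0,0]},{"gripper":25,"travel":[0,0,0],"twist":[0,0,0]},{"gripper":25,"travel":[0,0,0],"twist":[0,0,0]},{"gripper":25,"travel":[0,0,0],"twist":[0,0,0]}]' 40
python3 -m crank '[{"gripper":25,"travel":[0,0,-20],"twist":[0,0,0]},{"gripper":25,"travel":[0,0,-40],"twist":[0,0,0]},{"gripper":25,"travel":[0,0,-50],"twist":[0,0,0]},{"gripper":25,"travel":[0,0,-20],"twist":[0,0,0.111]},{"gripper":25,"travel":[0,0,0],"twist":[0,0,0.111]},{"gripper":25,"travel":[0,0,0],"twist":[0,0,0]}]'
python3 - <<'E'
from h import *
go(.4836,-.3168,.155,163.5)
E
```

```text
time: 30.25
ee_pos: [0.6659, -0.1159, 0.0282]
tcp_rot: [-180.0, 0.2, 176.0]
wrist_force: [-0.6, 0.6, 6.8]
opening: 0.0328
grasp_force: 40.1
time: 31.0
ee_pos: [0.6651, -0.1159, 0.1577]
tcp_rot: [180.0, 0.1, 163.3]
wrist_force: [-1.3, -0.3, -1.5]
opening: 0.0329
grasp_force: 39.9
turn -0.003 shift [ 117.  -244.2    2.7] len 271.0
```

```bash
python3 -m crank '[{"gripper":25,"travel":[12,-24,0],"twist":[0,0,0]},{"gripper":25,"travel":[19,-40,0],"twist":[0,0,0]},{"gripper":25,"travel":[19,-40,0],"twist":[0,0,0]},{"gripper":25,"travel":[19,-40,0],"twist":[0,0,0]},{"gripper":25,"travel":[19,-40,0],"twist":[0,0,0]},{"gripper":25,"travel":[17,-36,0],"twist":[0,0,0]},{"gripper":25,"travel":[12,-24,0],"twist":[0,0,0]},{"gripper":25,"travel":[0,0,0],"twist":[0,0,0]},{"gripper":25,"travel":[0,0,0],"twist":[0,0,0]}]'
python3 - <<'E'
from h import *
c=bot.calibration("wrist");im=bot.camera("wrist");cv2.imwrite("pics/w8.png",im[:,:,::-1]);np.save("w8.npy",c)
go(.4836,-.3168,.033,163.5)
E
```

```text
time: 32.12
ee_pos: [0.483, -0.3155, 0.1564]
tcp_rot: [180.0, 0.0, 163.4]
wrist_force: [0.2, -0.6, -2.5]
opening: 0.0325
grasp_force: 40.0
turn -0.002 shift [ -0.8  -1.3 123.4] len 123.0
```

View pics/w8.png

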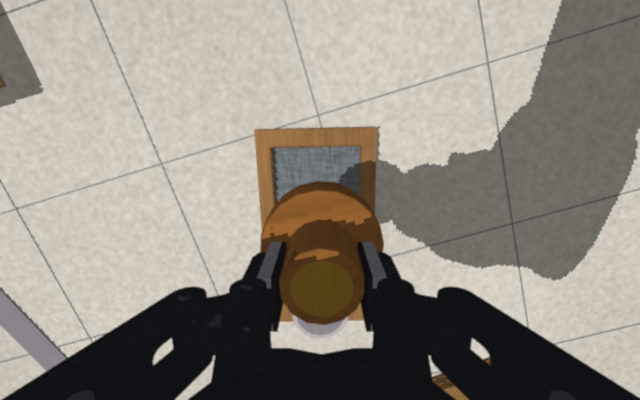

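Lamp holder held upright, neck top at (322,290); tray corners at (256,130) and (378,127).

```bash
python3 - <<'E'
from h import *
c=np.load("w8.npy",allow_pickle=True).item()
P=cast(c,[(256,130),(378,127)],.012)[:,:2];e=P[1]-P[0];w=np.hypot(*e);v=e/w;u=np.array([v[1],-v[0]])
print(P,w,np.degrees(np.arctan2(u[1],u[0])),"lamp slot",P.mean(0)+.055*u, "neck",cast(c,(322,290),.1862))
E
python3 -m crank '[{"gripper":25,"travel":[-1,-1,30],"twist":[0,0,0]},{"gripper":25,"travel":[0,0,40],"twist":[0,0,0]},{"gripper":25,"travel":[0,0,24],"twist":[0,0,0]},{"gripper":25,"travel":[0,0,0],"twist":[0,0,0]}]'
```

```text
[[ 0.4163 -0.3536]
 [ 0.4438 -0.2531]] 0.10423008789946026 -15.302877028708137 lamp slot [ 0.4831 -0.3179] neck [[ 0.4812 -0.3145  0.1862]]
time: 32.67
ee_pos: [0.4829, -0.3156, 0.0603]
tcp_rot: [179.9, -0.2, 163.4]
wrist_force: [-0.2, -0.3, -1.3]
opening: 0.0328
grasp_force: 40.0
```

```bash
python3 -m crank '[{"gripper":25,"travel":[-2,-2,8],"twist":[0,0,0]},{"gripper":25,"travel":[0,0,10],"twist":[0,0,0]},{"gripper":25,"travel":[0,0,7],"twist":[0,0,0]},{"gripper":25,"travel":[0,0,5],"twist":[0,0,0]},{"gripper":25,"travel":[0,0,0],"twist":[0,0,0]},{"gripper":25,"travel":[0,0,0],"twist":[0,0,0]}]'
```

```text
time: 33.42
ee_pos: [0.4848, -0.3196, 0.0323]
tcp_rot: [-180.0, 0.0, 163.3]
wrist_force: [1.1, 0.5, -1.8]
opening: 0.0328
grasp_force: 40.1
```

```bash
python3 -m crank '[{"gripper":60,"travel":[0,0,0],"twist":[0,0,0]},{"gripper":60,"travel":[0,0,0],"twist":[0,0,0]},{"gripper":60,"travel":[0,0,0],"twist":[0,0,0]},{"gripper":60,"travel":[0,0,-40],"twist":[0,0,0]},{"gripper":60,"travel":[0,0,-50],"twist":[0,0,0]},{"gripper":85,"travel":[0,0,-50],"twist":[0,0,0]},{"gripper":85,"travel":[-50,10,-10],"twist":[0,0,0]},{"gripper":85,"travel":[-50,10,0],"twist":[0,0,0]},{"gripper":85,"travel":[0,0,0],"twist":[0,0,0]},{"gripper":85,"travel":[0,0,0],"twist":[0,0,0]}]'
python3 - <<'E'
from h import *
c=bot.calibration("wrist");im=bot.camera("wrist");cv2.imwrite("pics/w9.png",im[:,:,::-1]);np.save("w9.npy",c)
E
```

```text
time: 34.67
ee_pos: [0.586, -0.329, 0.1818]
tcp_rot: [180.0, -0.1, 163.3]
wrist_force: [0.1, 0.3, 0.7]
opening: 0.0849
grasp_force: 0.0
```

View pics/w9.png

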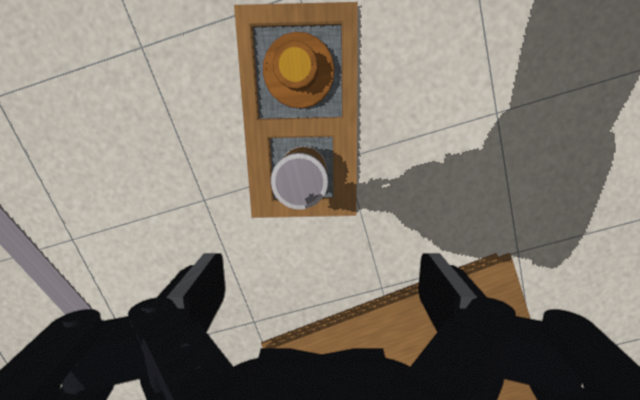

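Both parts sit in their cut-outs: lamp neck top (296,64), canister top (299,181), tray corners (235,5),(358,3),(357,216),(252,217).

```bash
python3 - <<'E'
from h import *
c=np.load("w9.npy",allow_pickle=True).item()
P=cast(c,[(235,5),(358,3),(357,216),(252,217)],.012)[:,:2];m=P.mean(0);u=P[3]+P[2]-P[0]-P[1];u/=np.hypot(*u);v=np.array([-u[1],u[0]])
print(m,np.hypot(*(np.roll(P,-1,0)-P).T))
for p,z in(((296,64),.062),((299,181),.07)):
    d=cast(c,p,z)[0,:2]-m;print(d@u,d@v)
E
```

```text
[ 0.5215 -0.3292] [0.1042 0.1891 0.1049 0.1886]
-0.04059908246436973 0.0010440604097371987
0.046319136769502514 0.0002887351981071798
```

Everything is centred within 3 mm, and the arm is clear.

```bash
python3 -c "
from workcell import bot
print(bot.job_done())"
```

```text
the job is handed in; nothing more can be done
None
```

Both kits are made up and handed in at about 35 s: the heavy canister (about 3.8 N) is in the lamp tray, the light one in the camera tray, and every part is within 3 mm of its cut-out's centre by the last pictures; no verdict came back.

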